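# Check a wooden vise screw with the thread gauge that fits it

### The job

Check the thread of the wooden vise screw in the cradle: from the rack take the one steel thread gauge whose teeth match that thread, feel it into the grooves from above along the top of the screw until it is fully home and sits flat, and press it there lightly for two seconds. The wooden thread bruises easily, so touch it gently throughout, never with more than 25 N. Then put the gauge back upright and fully down in the slot it came from, and leave the two other gauges and everything else where they are.

Things in the scene. Friction and masses are not known exactly. Their poses are not given: they have to be found in the camera images.
- cradle: Fixed plywood cradle, 212 x 80 mm, with V saddles 55 mm high at x = +-86 mm, carrying a wooden vise screw along the cradle's x axis. Origin: centre of the underside, z up. The thread fills x = -50 to +50 mm; plain 40 mm ends lie beyond, and a turned head, 62 mm in diameter, at the -x end to x = -141 mm.
- screw_axis (a point): Middle of the screw's axis, 58 mm above the cradle's underside; axes as the cradle's. The screw cannot be lifted; it turns in its saddles only stiffly (0.5 N m), so it stays put under light touches. How far it is turned differs and is not told: where along x the crests and grooves lie on top must be seen or felt.
- thread_top (a point): Top of the screw in the middle of its thread, at crest height (82 mm above the cradle's underside); a groove or a crest may lie here. Right-handed trapezoidal thread, 12.7 mm from crest to crest, 48 mm over the crests; grooves 6 mm deep, 8 mm wide at the mouth, 5 mm at the bottom; crests 4.7 mm wide.
- gauge_4: Thread gauge with 4 teeth, 12.7 mm apart and 5.2 mm high, along the lower edge of a steel leaf 51 mm long (x) and 4 mm thick (y); 0.12 kg; 2 brass rivets in a row on each side of its wooden handle. Fits the screw. Origin: middle of the line of tooth tips; x along the leaf, z up to the handle. Stands teeth down in the rack; which slot differs.
- gauge_4_handle (a point): Centre of that gauge's handle, 48 mm above its tooth tips: two riveted wooden scales, together 44 mm long (x), 14 mm thick (y), 44 mm high (z = 26 to 70 mm above the tips). Grip it across y.
- gauge_4_notch (a point): Middle of the gauge's notch line, 5.2 mm above the tooth tips. Riding on the crests, the tips are at crest height; fully home, the notches rest on the crests, 5.2 mm lower, with 0.5 mm play each way along the screw. Up to 2 mm off, the teeth (4 mm wide at the tips) catch on the groove's slopes (15 degrees from vertical) and are pushed along the screw towards home; farther off they ride.
- gauge_6: Thread gauge with 6 teeth, 8.5 mm apart and 3.5 mm high, along the lower edge of a steel leaf 51 mm long (x) and 4 mm thick (y); 0.12 kg; 3 brass rivets in a row on each side of its wooden handle. Does not fit; stays in its slot. Origin: middle of the line of tooth tips; x along the leaf, z up to the handle. Stands teeth down in the rack; which slot differs.
- gauge_rack: Fixed dark wooden rack on feet, 82 (x) x 150 (y) x 58 mm high, origin at the centre of its underside, on the bench. Three slots along x, at y = -50, 0 and +50 mm, 58 mm long, 8 mm wide, 34 mm deep, cut in two rails with a 28 mm gap between them, take a gauge's leaf, teeth down. Fully down, a gauge rests with its handle on the rails, its tooth tips 32 mm above the bench.
- clamp_lever (a point): Top of the upright red lever of the toggle clamp that stands between rack and cradle, 170 mm above the bench: carry the gauge over it or in front of it (the clamp's plywood board is 150 x 270 mm, its other parts lower than 60 mm).
- tape_measure: Bystander: yellow tape measure, 36 x 122 x 66 mm, standing in front of the work. Origin at the centre of its underside.
- sanding_block: Bystander: cork sanding block, 66 x 117 x 31 mm, behind the rack. Origin at the centre of its underside.
- combination_square: Bystander: combination square, 87 x 220 x 20 mm, lying flat to the left of the cradle. Origin at the centre of its underside.
Things that resemble listed ones, but are neither listed nor needed, are in the scene too. Leave any purple look-alike of the gauge_4 alone.

How it is judged:
By the outcome, as a careful person would: the job done as asked, in the order asked, and still so for the second after the job is handed in, with the robot touching nothing.
It also fails if it takes over 72 s, if anything falls off the work surface, if the arm or the gripper's body presses on something with over 40 N, if the wrist force passes 120 N, or if a joint passes its speed limit or range.

### The arm

A 6-joint arm with a two-finger parallel gripper is mounted at the origin on the work surface; the furniture and walls round the work are solid. World frame = base frame: x ahead of the robot, y to its left, z up, the work surface at z = 0. Lengths are in m, angles in rad, forces in N, time in s.
With the tool pointing down it reaches from about 0.35 to 0.975 m from the base axis. Payload 4.9 kg.
Tool frame: the origin (TCP) lies at the very end of the fingers, on their centre line; the grasp point (between the pads) lies 19 mm behind it (ctrl.grip_point_offset is the distance from the TCP to the grasp point, in m); z points along the fingers, y is the line along which they close (so a half turn about z gives the same grasp; the last joint's range is limited). The gripper opens to 85 mm and grips with 20 to 120 N. Pads are 22 mm wide; open, the fingers measure 114 mm over their backs; the gripper's body (76 mm by 85 mm) begins 54 mm behind the grasp point. The pads swing forward as they close: fully open they stand 13 mm farther back than shut.
Start: joints at [-0.119, 0.053, 1.613, -0, 1.476, -0.119], TCP at [0.625, 0, 0.231] pointing down, gripper open.
Joint ranges: [-3.01, 3.01], [-1.01, 2.22], [0.06, 2.58], [-1.02, 4.17], [0.09, 2.62], [-3.14, 3.14]. Speed limits (rad/s): [2.57, 2.57, 3.14, 3.14, 3.14, 3.14].

### API

Orientations are given as a rotation vector (axis times angle).
In Python, from station import ctrl gives the robot as it stands.
- The arm moves only by the tool send_rows, never from a script. Its argument "rows" is a list of rows, each a list of 3 entries, a list of its own where there are three numbers: the finger opening in cm, from 0 to 8.54, then the shift along the tool's x, y, z in cm, then the turn about the tool's z in degrees. A call has 1 to 10 rows; each row shifts and turns the commanded pose from where the row before left it, along the tool's axes as they then stand; what a row does not reach is not made up. A row lasts 1/8 s, in which the tool goes at most 62.5 mm and 10.7 degrees, less where a joint would pass 70% of its speed; a pose out of reach is approached as far as the arm can. A call with a gripper value outside its range is refused whole. The fingers move at their own pace and stop on an object; "newtons" is the grip in N (left out, the last holds). Time passes only in rows, so rows that do not move let the fingers close. It gives the time, the measured TCP pose, the force, the opening and the grip force at its end, in the units of the state.
- ctrl.get_obs(): the state, without advancing time (a new reading comes with each control period).
- ctrl.get_image(name): name is "scene" or "side" or "wrist"; returns a dict with "frame" (400x640x3 uint8, red, green, blue), "range_z" (400x640 float32, m along the optical axis (not along the pixel's ray), 0 where there is no reading), "fx", "fy", "cx", "cy" (pixels), "cam_to_world" (4x4, takes a point from camera to world coordinates). Camera axes: x right, y down, z forward; pixel columns grow to the right and rows downward; lengths in m; the calibration is good to about 2 mm. The wrist camera is an equidistant fisheye: a pixel r from the principal point sees the ray r / f radians off the axis. A picture is of the moment at which its call begins.
- ctrl.finish_job(): hands the job in; it is judged then, once.
The state is a dict: "t": time; "q": joint angles; "dq": joint speeds; "effort": joint torques, N m; "tool_pos": TCP position; "tool_rot": TCP orientation; "contact_force": force on the tool from outside, world axes, zero at the start; "wrist_torque": the same for the moment, N m; "opening": finger opening in m; "grip_force": force on a finger pad.
Only numpy, scipy, OpenCV 4.12 (cv2) and the standard library are available. Lean on these libraries where they do the work, as an engineer would, in place of code of your own. Each camera call takes 0.05 s, during which the arm holds its last target. There are 200 camera calls.

## Working session

There is one attempt and no reset: what is moved stays moved. The work goes in short steps, Python scripts to look and compute and a tool call to move; the robot and the scene stay as the last step left them, time stands still between calls to the robot, and variables do not carry over. Pictures are saved under pics/ and viewed, at most 10 in all, crops included, and the job is handed in when it is done.

Besides the shell and the picture viewer there is one more tool, called after "Emit:" as name([rows], argument=value, ...), one row to a line, values as JSON. send_rows: Moves the arm, as the interface text tells. Its arguments: {"type":"object","properties":{"rows":{"type":"array","items":{"type":"array"}},"newtons":{"type":"number"}},"required":["rows"]}

```bash
ls; mkdir -p pics
cat > h.py <<'E'
import numpy as np, cv2
from station import ctrl
from scipy.spatial.transform import Rotation as R
def grab(n):
    im=ctrl.get_image(n); np.savez('%s.npz'%n,**{k:np.array(v) for k,v in im.items()}); return im
def load(n): return dict(np.load('%s.npz'%n))
def cloud(im):
    z=im['range_z']; v,u=np.mgrid[:z.shape[0],:z.shape[1]]
    P=np.stack([(u-im['cx'])/im['fx']*z,(v-im['cy'])/im['fy']*z,z],-1)
    T=im['cam_to_world']; return P@T[:3,:3].T+T[:3,3]
def save(n,f): cv2.imwrite('pics/%s.png'%n,cv2.cvtColor(f,cv2.COLOR_RGB2BGR))
E
python3 - <<'E'
from h import *
for n in ('scene','side','wrist'):
    im=grab(n); save(n+'0',im['frame']); print(n,im['fx'],im['cx'],im['cy'],np.round(im['cam_to_world'],3).tolist())
o=ctrl.get_obs(); print({k:np.round(v,3) for k,v in o.items()})
E
```

```text
pics
scene 416.42610012107707 322.6703426141254 198.68072529173133 [[0.708, -0.379, 0.595, -0.253], [-0.706, -0.381, 0.597, -0.699], [0.0, -0.843, -0.538, 0.801], [0.0, 0.0, 0.0, 1.0]]
side 507.51063137783 320.2139907111065 195.6507252902369 [[0.997, -0.06, 0.052, 0.408], [-0.077, -0.567, 0.82, -1.329], [-0.02, -0.822, -0.57, 1.098], [0.0, 0.0, 0.0, 1.0]]
wrist 309.70691628693146 317.63021968912506 198.80024628739145 [[1.0, 0.002, -0.002, 0.624], [0.001, -0.957, -0.289, 0.074], [-0.002, 0.289, -0.957, 0.373], [0.0, 0.0, 0.0, 1.0]]
{'t': np.float64(0.15), 'q': array([-0.119,  0.053,  1.614, -0.   ,  1.476, -0.119]), 'dq': array([-0.002, -0.002, -0.003, -0.001,  0.   , -0.001]), 'effort': array([ 1.0000e-03, -3.9424e+01, -3.7072e+01, -0.0000e+00,  5.0000e-03,
        0.0000e+00]), 'tool_pos': array([0.625, 0.   , 0.23 ]), 'tool_rot': array([-2.221e+00, -2.221e+00,  2.000e-03]), 'contact_force': array([ 0.083,  0.355, -0.465]), 'wrist_torque': array([ 0.029, -0.005,  0.035]), 'grip_force': np.float64(0.0), 'opening': np.float64(0.085)}
```

View pics/scene0.png

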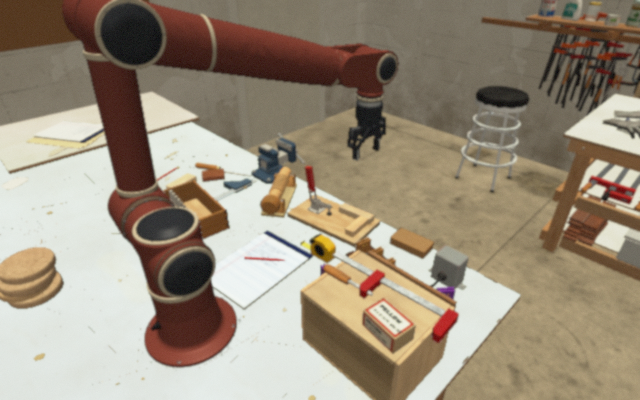

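View pics/side0.png

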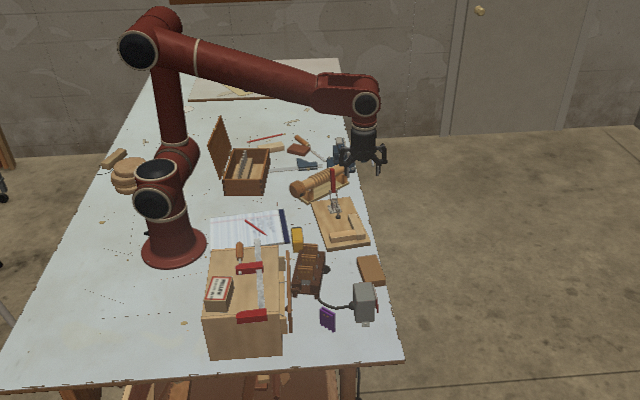

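The side view shows the rack at about (308,270), the cradle with the screw at (320,185), and the red lever at (333,183). The purple look-alike is at (327,318), and a large box stands beside the rack at (245,300). Next I'll take positions from depth and a close crop.

Run:
```python
from h import *
im=load('side'); P=cloud(im)
for u,v in [(300,262),(308,262),(315,262),(305,280),(300,292),(322,180),(298,188),(345,175),(333,172),(333,200),(327,310),(371,268),(297,236),(245,262),(282,262),(363,295),(340,240),(290,285)]:
    print((u,v),np.round(P[v,u],3))
c=im['frame'][150:340,270:400]; save('side_crop',cv2.resize(c,None,fx=3,fy=3,interpolation=cv2.INTER_CUBIC))
# height map summary, top-view
```

```text
(300, 262) [ 0.415 -0.179  0.06 ]
(308, 262) [ 0.438 -0.207  0.083]
(315, 262) [ 0.459 -0.213  0.086]
(305, 280) [ 0.426 -0.246  0.048]
(300, 292) [ 0.409 -0.266  0.021]
(322, 180) [0.517 0.261 0.064]
(298, 188) [0.425 0.193 0.08 ]
(345, 175) [ 0.571 -0.004  0.25 ]
(333, 172) [0.548 0.156 0.163]
(333, 200) [0.552 0.197 0.015]
(327, 310) [ 0.478 -0.39   0.072]
(371, 268) [ 0.63  -0.196  0.031]
(297, 236) [ 0.411 -0.056  0.061]
(245, 262) [ 0.264 -0.277  0.162]
(282, 262) [ 0.363 -0.229  0.109]
(363, 295) [ 0.579 -0.36   0.088]
(340, 240) [ 0.551 -0.045  0.023]
(290, 285) [ 0.384 -0.36   0.145]
```

View pics/side_crop.png

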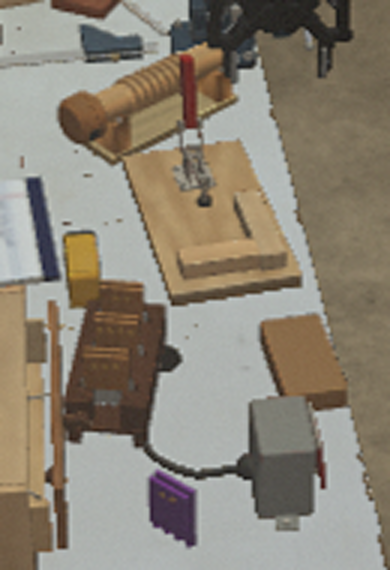

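The crop shows three gauges in the rack, with handles at crop (118,295), (116,322) and (105,355). The purple copy is off the rack at (170,505). I'll look from above next.

Emit:
send_rows([
  [8.5,[0,0,-5],0],
  [8.5,[-4,-4.5,-2],0],
  [8.5,[-4,-4.5,0],0],
  [8.5,[-4,-4.5,0],0],
  [8.5,[-4,-4.5,0],0],
  [8.5,[0,0,0],0],
  [8.5,[0,0,0],0],
])

```text
t: 1.02
tool_pos: [0.4456, -0.1594, 0.301]
tool_rot: [2.222, 2.221, 0.001]
contact_force: [0.8, 0.5, 0.2]
opening: 0.085
grip_force: 0.0
```

Run:
```python
from h import *
im=grab('wrist'); f=im['frame']; save('wrist1',f)
print(np.round(im['cam_to_world'],3).tolist()); o=ctrl.get_obs(); print(o['t'],o['tool_pos'],o['tool_rot'],o['contact_force'])
```

```text
[[1.0, 0.0, 0.0, 0.445], [0.0, -0.957, -0.289, -0.086], [-0.0, 0.289, -0.957, 0.444], [0.0, 0.0, 0.0, 1.0]]
1.075 [ 0.44601578 -0.15899844  0.30091262] [-2.22064763e+00 -2.22194509e+00 -4.71918803e-04] [ 0.14944663  0.128852   -0.28587985]
```

View pics/wrist1.png

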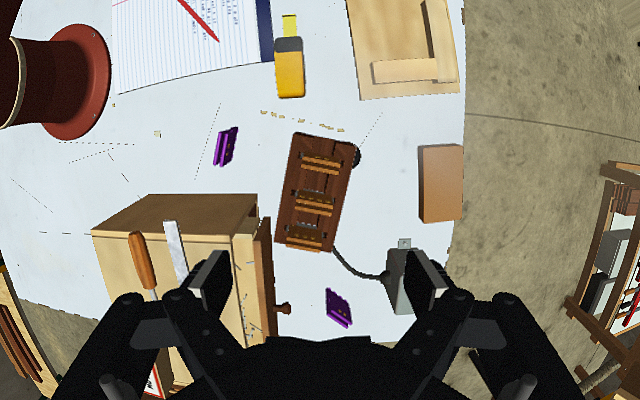

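```bash
cat >> h.py <<'E'
def rays(im,uv):
    uv=np.atleast_2d(uv).astype(float); d=(uv-[im['cx'],im['cy']])/[im['fx'],im['fy']]
    th=np.hypot(*d.T); s=np.sinc(th/np.pi)
    D=np.c_[d*s[:,None],np.cos(th)]/1.0
    D[:,:2]=d/np.maximum(th,1e-9)[:,None]*np.sin(th)[:,None]
    T=im['cam_to_world']; return T[:3,3],D@T[:3,:3].T
def onplane(im,uv,z):
    o,D=rays(im,uv); return o+D*((z-o[2])/D[:,2])[:,None]
E
python3 - <<'E'
from h import *
im=load('wrist'); f=im['frame']
save('wcrop1',cv2.resize(f[125:260,265:365],None,fx=5.5,fy=4.4,interpolation=cv2.INTER_CUBIC))
# rack corners (z=58mm) and handle top centres (z=0.102)
print(np.round(onplane(im,[(293,132),(355,146),(337,250),(275,242)],0.058),4).tolist())
print(np.round(onplane(im,[(322,157),(315,196),(306,231)],0.102),4).tolist())
s=load('side')['frame']; 
save('scrop1',cv2.resize(s[235:300,285:335],None,fx=9,fy=9,interpolation=cv2.INTER_CUBIC))
E
```

```text
[[0.4145, -0.1152, 0.058], [0.492, -0.1326, 0.058], [0.4719, -0.2758, 0.058], [0.3865, -0.2639, 0.058]]
[[0.45, -0.1399, 0.102], [0.4421, -0.1852, 0.102], [0.4312, -0.2287, 0.102]]
```

View pics/wcrop1.png

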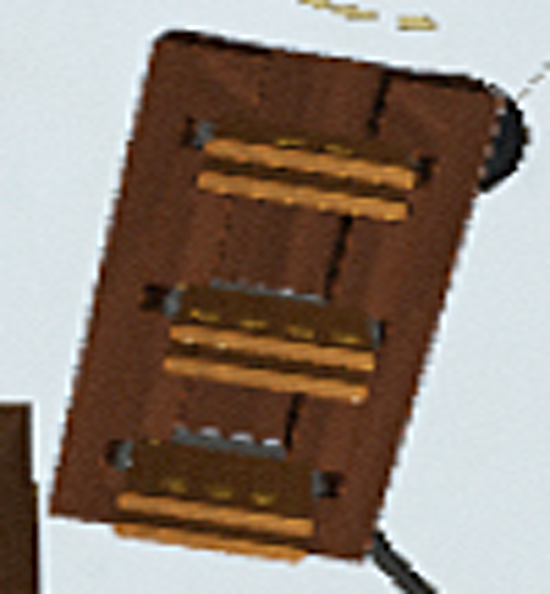

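The crop shows the bottom gauge with 3 rivets (gauge_6), the middle with 4, and the top (+y) apparently with 2. I'll check the top one from nearer, on its +y side.

Emit:
send_rows([
  [8.5,[4,0,3],0],
  [8.5,[4,0,3],0],
  [8.5,[4,0,3],0],
  [8.5,[0,0,0],0],
  [8.5,[0,0,0],0],
])

```text
t: 1.7
tool_pos: [0.4464, -0.039, 0.2116]
tool_rot: [2.219, 2.223, -0.0]
contact_force: [0.8, -1.0, -0.2]
opening: 0.085
grip_force: 0.0
```

Run:
```python
from h import *
im=grab('wrist'); f=im['frame']
c=onplane(im,[(320,200)],0.09); print(c)
# project approx gauge centre
T=im['cam_to_world']; p=T[:3,:3].T@(np.array([.445,-.18,.08])-T[:3,3]); th=np.arctan2(np.hypot(p[0],p[1]),p[2]); k=im['fx']*th/np.hypot(p[0],p[1]); u=int(im['cx']+k*p[0]); v=int(im['cy']+k*p[1]); print(u,v)
x0,y0=u-60,v-60; print(x0,y0)
save('wcrop2',cv2.resize(f[y0:y0+100,x0:x0+120],None,fx=6,fy=6,interpolation=cv2.INTER_CUBIC))
```

```text
[[ 0.44796479 -0.0460787   0.09      ]]
316 313
256 253
```

View pics/wcrop2.png

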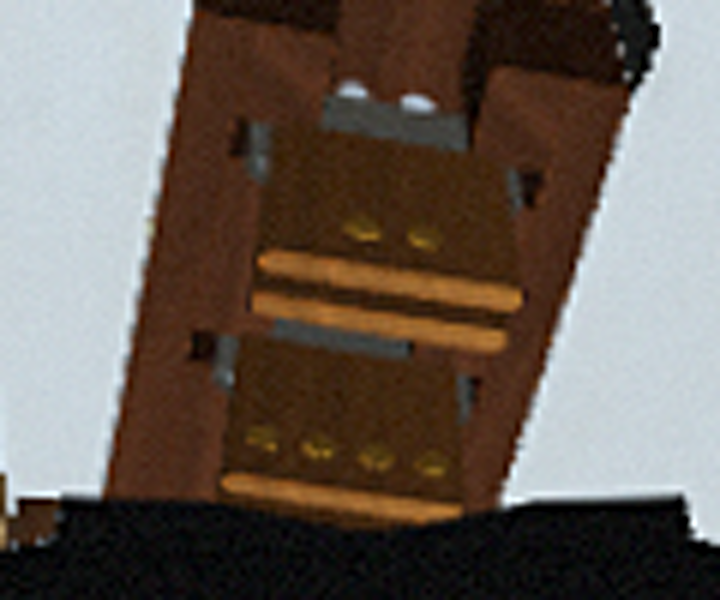

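Confirmed: the +y slot holds the 2-rivet gauge_4, handle at crop (385,295). The rejected candidates are:
- the middle gauge, 4 rivets
- the bottom gauge, 3 rivets
- the purple copies at wrist1 (225,146) and (339,307)

Run:
```python
from h import *
im=load('wrist')
uv=np.array([(257,281),(515,319),(262,262),(522,298),(252,302),(508,340)])
p=onplane(im,(uv+.5)/6-.5+[256,253],0.102); print(np.round(p,4).tolist())
for i in (0,2,4):
    d=p[i+1]-p[i]; print(np.degrees(np.arctan2(d[1],d[0])),np.hypot(*d[:2]),(p[i]+p[i+1])/2)
# cradle: screw head etc from side cloud
s=load('side'); P=cloud(s); f=s['frame']
m=(P[...,0]>.40)&(P[...,0]<.68)&(P[...,1]>.15)&(P[...,1]<.42)&(P[...,2]>.03)&(P[...,2]<.12)
hsv=cv2.cvtColor(f,cv2.COLOR_RGB2HSV)
m&=(hsv[...,0]<22)&(hsv[...,1]>70)
q=P[m]; print(len(q)); 
t=q[q[:,2]>.07]; print(np.round(t.min(0),3),np.round(t.max(0),3))
d=t[:,:2]-t[:,:2].mean(0); w=np.linalg.svd(d,full_matrices=False)[2][0]; print(t.mean(0),np.degrees(np.arctan2(w[1],w[0])),(d@w).min(),(d@w).max())
```

```text
[[0.4272, -0.1448, 0.102], [0.4699, -0.1527, 0.102], [0.4282, -0.1409, 0.102], [0.4709, -0.1483, 0.102], [0.4263, -0.1491, 0.102], [0.4689, -0.1571, 0.102]]
-10.45638433232837 0.04335617178708422 [ 0.44855845 -0.14872201  0.102     ]
-9.794175203256147 0.04332880906951725 [ 0.4495097  -0.14459362  0.102     ]
-10.593319591549772 0.043328001074677394 [ 0.44758916 -0.15312457  0.102     ]
742
[0.4  0.15 0.07] [0.605 0.351 0.119]
[0.49020636 0.24981344 0.07959926] -140.81306307326975 -0.147423106827239 0.09593890318920997
```

Emit:
send_rows([
  [3,[-4,0.2,0],10],
  [3,[0,0,0],10],
  [3,[0,0,0],10],
  [3,[0,0,0],10],
  [3,[0,0,0],10],
  [3,[0,0,0],10],
  [3,[0,0,0],10],
  [3,[0,0,0],10],
  [3,[0,0,0],10],
  [3,[0,0,0],10.4],
])

```text
t: 3.0
tool_pos: [0.4485, -0.0807, 0.2126]
tool_rot: [3.127, -0.297, 0.004]
contact_force: [-0.1, -0.1, 0.0]
opening: 0.03
grip_force: 0.0
```

```bash
cat >> h.py <<'E'
def goto(xy):
    "cm along tool x,y to reach world xy (from measured)"
    o=ctrl.get_obs(); M=R.from_rotvec(o['tool_rot']).as_matrix(); d=np.r_[xy,o['tool_pos'][2]]-o['tool_pos']
    print('pos',np.round(o['tool_pos'],4),'yaw x',np.degrees(np.arctan2(M[1,0],M[0,0])),'tilt',np.degrees(np.arccos(-M[2,2])),'need cm',np.round(M.T@d*100,2))
E
python3 - <<'E'
from h import *
goto([.4486,-.1487])
E
```

```text
pos [ 0.4485 -0.0807  0.2126] yaw x -10.836054826361678 tilt 0.14620276231854307 need cm [1.28 6.68 0.01]
```

Emit:
send_rows([
  [3,[0.6,3.3,0],0],
  [3,[0.7,3.4,0],0],
  [3,[0,0,3.5],0],
  [3,[0,0,3.5],0],
  [3,[0,0,0],0],
  [3,[0,0,0],0],
])

```text
t: 3.75
tool_pos: [0.4494, -0.1487, 0.1431]
tool_rot: [3.127, -0.286, 0.004]
contact_force: [0.6, -0.1, -0.7]
opening: 0.0301
grip_force: 0.0
```

Run:
```python
from h import *
goto([.4486,-.1487])
im=grab('wrist'); f=im['frame']; 
T=im['cam_to_world'];print(np.round(T[:3,3],3))
save('w3',f)
```

```text
pos [ 0.4494 -0.1487  0.1431] yaw x -10.441006129859181 tilt 0.16555435351385805 need cm [-0.08  0.02 -0.  ]
[ 0.521 -0.162  0.286]
```

View pics/w3.png

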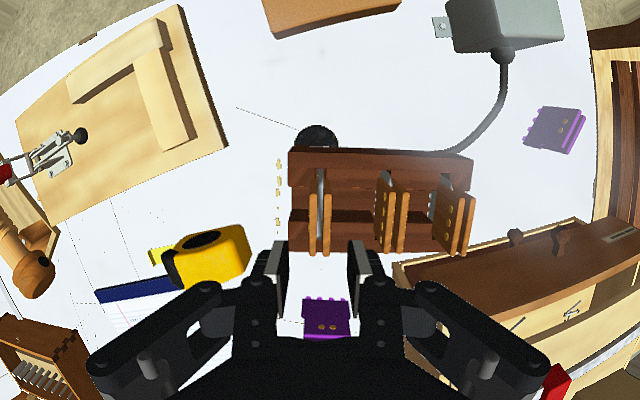

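Emit:
send_rows([
  [3,[-0.1,0,3],0],
  [3,[0,0,2.5],0],
  [3,[0,0,1.2],0],
  [3,[0,0,1],0],
  [3,[0,0,0],0],
], newtons=50)

```text
t: 4.42
tool_pos: [0.4475, -0.1476, 0.0642]
tool_rot: [3.129, -0.285, 0.0]
contact_force: [-0.3, 0.2, -0.1]
opening: 0.0301
grip_force: 0.0
```

Emit:
send_rows([
  [1,[0,0,0],0],
  [1,[0,0,0],0],
  [0.5,[0,0,0],0],
  [0.5,[0,0,0],0],
  [0.5,[0,0,0],0],
])

```text
t: 5.05
tool_pos: [0.4481, -0.1481, 0.065]
tool_rot: [3.128, -0.285, 0.003]
contact_force: [-0.4, -2.1, 4.9]
opening: 0.0135
grip_force: 50.3
```

Run:
```python
from h import *
goto([.4486,-.1487]); o=ctrl.get_obs(); print(o['contact_force'],o['wrist_torque'],o['opening'],o['grip_force'])
```

```text
pos [ 0.4481 -0.1481  0.065 ] yaw x -10.397659606660087 tilt 0.11683080474060487 need cm [0.06 0.05 0.  ]
[-0.38185974 -2.14718771  4.90972934] [-0.35025412  0.13526662 -0.0419422 ] 0.01347057948212103 50.30519127845764
```

Emit:
send_rows([
  [0.5,[0,0,-1],0],
  [0.5,[0,0,-2],0],
  [0.5,[0,0,-4],0],
  [0.5,[0,0,-5],0],
  [0.5,[0,0,-5],0],
  [0.5,[0,0,-2.5],0],
  [0.5,[0,0,0],0],
  [0.5,[0,0,0],0],
])

```text
t: 6.05
tool_pos: [0.4465, -0.1467, 0.2568]
tool_rot: [-3.127, 0.284, 0.005]
contact_force: [-0.6, 0.6, -2.5]
opening: 0.0132
grip_force: 49.7
```

Run:
```python
from h import *
o=ctrl.get_obs(); print(o['tool_pos'],o['contact_force'],o['wrist_torque'],o['opening'],o['grip_force'])
im=grab('wrist'); save('w4',im['frame'])
im=grab('side'); P=cloud(im); save('s4',im['frame'])
# cradle: fit from cloud, exclude arm: head, top ridge
f=im['frame']; sub=f[140:215,270:370]; save('s4c',cv2.resize(sub,None,fx=7,fy=7,interpolation=cv2.INTER_CUBIC))
```

```text
[ 0.44647461 -0.14674088  0.25683812] [-0.57906756  0.61871256 -2.51427685] [-0.00697859 -0.02836875 -0.02573087] 0.013198857969460957 49.68900918960571
```

View pics/w4.png

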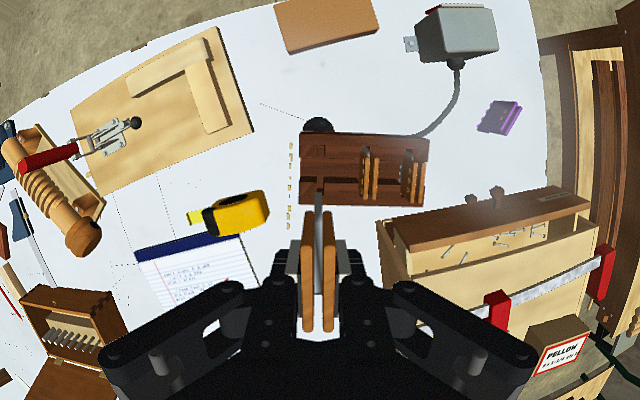

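The gauge is held upright in the gripper at (320,270), and the other two gauges are still in the rack at (370,175) and (410,180). I'll carry it across in front of the lever.

Emit:
send_rows([
  [0.5,[-0.7,-3,0],0],
  [0.5,[-0.7,-4,0],0],
  [0.5,[-0.7,-4,0],0],
  [0.5,[-0.7,-4,0],0],
  [0.5,[-0.7,-4,0],0],
  [0.5,[-0.7,-4,0],0],
  [0.5,[-0.7,-4,0],0],
  [0.5,[-0.8,-4,0],0],
  [0.5,[-0.8,-4.6,0],0],
  [0.5,[0,0,0],-9.4],
])

```text
t: 7.4
tool_pos: [0.4464, 0.2168, 0.2568]
tool_rot: [3.141, -0.014, -0.006]
contact_force: [0.3, -0.8, -2.0]
opening: 0.0134
grip_force: 49.9
```

Emit:
send_rows([
  [0.5,[0,0,0],-10],
  [0.5,[0,0,0],-10],
  [0.5,[0,0,0],-10],
  [0.5,[0,0,0],-10],
  [0.5,[0,0,0],0],
  [0.5,[0,0,0],0],
])

```text
t: 8.15
tool_pos: [0.4473, 0.2143, 0.258]
tool_rot: [-2.963, -1.045, 0.003]
contact_force: [0.1, -0.4, -0.9]
opening: 0.0136
grip_force: 49.9
```

Run:
```python
from h import *
goto([.447,.215]); o=ctrl.get_obs(); print(o['t'],o['contact_force'],o['opening'])
im=grab('wrist'); save('w5',im['frame']); z=im['range_z']; print((z>0).mean(), z[200,320], np.round(im['cam_to_world'],3).tolist())
grab('side');grab('scene')
```

```text
pos [0.4473 0.2143 0.258 ] yaw x 38.85814100055543 tilt 0.10361468420725879 need cm [ 0.02 -0.07  0.  ]
8.15 [ 0.07726564 -0.44843222 -0.93635843] 0.013588063727748314
0.99591796875 0.1624102 [[0.628, -0.744, -0.227, 0.504], [-0.778, -0.601, -0.182, 0.261], [-0.001, 0.291, -0.957, 0.401], [0.0, 0.0, 0.0, 1.0]]
```

View pics/w5.png

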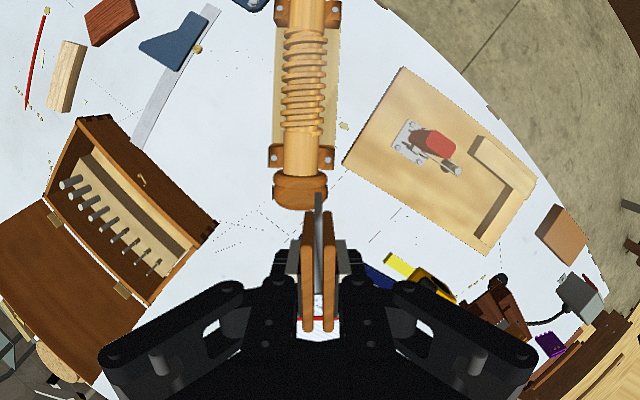

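The wrist view shows the screw running from its head at (300,190) up to the far saddle at (305,10), with the thread at about rows 30–125 and the gauge in the gripper at (320,270). I'll fit the axis and the crests from range and colour.

```bash
cat >> h.py <<'E'
def wcloud(im):
    h,w=im['range_z'].shape; v,u=np.mgrid[:h,:w]; o,D=rays(im,np.c_[u.ravel(),v.ravel()])
    Dc=D@im['cam_to_world'][:3,:3]; P=o+D*(im['range_z'].ravel()/Dc[:,2])[:,None]; return P.reshape(h,w,3)
E
python3 - <<'E'
from h import *
im=load('wrist'); P=wcloud(im); f=im['frame']
reg=np.zeros(P.shape[:2],bool); reg[0:215,262:345]=True
hi=reg&(P[...,2]>.062)&(P[...,2]<.1)
hi[180:215]&=True
q=P[hi]
w=np.array([np.cos(np.radians(38.9)),np.sin(np.radians(38.9))])
c0=np.array([.447,.215])
for it in range(3):
    n=np.array([-w[1],w[0]]); s=(q[:,:2]-c0)@w; t=(q[:,:2]-c0)@n
    # mid of silhouettes per s-bin
    b=np.arange(.06,.18,.004); mids=[]
    for a in b:
        k=(s>=a)&(s<a+.004)
        if k.sum()>10: mids.append((a+.002,(np.percentile(t[k],3)+np.percentile(t[k],97))/2,np.percentile(t[k],97)-np.percentile(t[k],3),np.percentile(q[k,2],98),k.sum()))
    m=np.array(mids); pf=np.polyfit(m[:,0],m[:,1],1)
    ang=np.arctan2(w[1],w[0])+np.arctan(pf[0]); print('yaw',np.degrees(ang),'off',pf, 'n',len(m))
    c0=c0+n*pf[1]; w=np.array([np.cos(ang),np.sin(ang)])
print(c0,w); print(np.round(m,4))
# profile along axis of top strip
n=np.array([-w[1],w[0]]); A=P[:215,262:345].reshape(-1,3); col=f[:215,262:345].reshape(-1,3).astype(int)
s=(A[:,:2]-c0)@w; t=(A[:,:2]-c0)@n
k=(abs(t)<.006)&(A[:,2]>.05)&(A[:,2]<.11)
for a in np.arange(-.06,.22,.002):
    j=k&(s>=a)&(s<a+.002)
    if j.sum(): print(round(a+.001,3),j.sum(),round(A[j,2].mean(),4),col[j].mean(0).astype(int).sum())
E
```

```text
yaw 36.27799757609314 off [-0.04579455  0.02025219] n 30
yaw 36.373123704046435 off [ 0.00166027 -0.00024873] n 30
yaw 36.348443342880174 off [-4.30753590e-04  2.06010531e-05] n 30
[0.43441733 0.2305772 ] [0.80542745 0.59269438]
[[ 6.20e-02 -3.20e-03  3.72e-02  8.18e-02  1.41e+02]
 [ 6.60e-02  3.30e-03  3.73e-02  8.25e-02  1.30e+02]
 [ 7.00e-02  1.00e-04  4.00e-02  8.32e-02  1.52e+02]
 [ 7.40e-02 -2.70e-03  3.73e-02  8.11e-02  1.44e+02]
 [ 7.80e-02  3.50e-03  3.89e-02  7.93e-02  1.45e+02]
 [ 8.20e-02  6.00e-04  4.03e-02  8.27e-02  1.46e+02]
 [ 8.60e-02 -2.60e-03  3.86e-02  8.21e-02  1.47e+02]
 [ 9.00e-02  2.30e-03  3.69e-02  7.86e-02  1.41e+02]
 [ 9.40e-02  1.20e-03  3.89e-02  8.25e-02  1.62e+02]
 [ 9.80e-02 -2.90e-03  3.75e-02  8.30e-02  1.25e+02]
 [ 1.02e-01  1.60e-03  3.72e-02  7.69e-02  1.39e+02]
 [ 1.06e-01  1.10e-03  3.97e-02  8.26e-02  1.63e+02]
 [ 1.10e-01 -2.80e-03  3.82e-02  8.21e-02  1.42e+02]
 [ 1.14e-01 -5.00e-04  4.03e-02  7.76e-02  1.24e+02]
 [ 1.18e-01  2.60e-03  3.57e-02  8.24e-02  1.67e+02]
 [ 1.22e-01 -2.20e-03  3.84e-02  8.28e-02  1.31e+02]
 [ 1.26e-01 -7.00e-04  
[... 2309 characters left out ...]
3
0.123 16 0.0816 494
0.125 18 0.0775 469
0.127 19 0.0755 499
0.129 25 0.0761 459
0.131 32 0.0789 372
0.133 24 0.0819 526
0.135 21 0.0819 500
0.137 13 0.0764 496
0.139 19 0.0759 513
0.141 17 0.0757 510
0.143 38 0.0782 347
0.145 22 0.0813 488
0.147 23 0.0815 511
0.149 12 0.0789 492
0.151 16 0.0762 496
0.153 20 0.0756 514
0.155 20 0.0759 503
0.157 24 0.0769 478
0.159 19 0.0774 524
0.161 20 0.0775 522
0.163 23 0.0776 521
0.165 17 0.0774 520
0.167 25 0.0777 520
0.169 22 0.0776 521
0.171 19 0.0773 521
0.173 25 0.0775 524
0.175 16 0.078 517
0.177 20 0.0773 522
0.179 21 0.0775 519
0.181 14 0.0778 518
0.183 23 0.0772 519
0.185 18 0.0777 525
0.187 20 0.0773 520
0.189 20 0.0778 515
0.191 12 0.0772 522
```

Run:
```python
from h import *
im=load('wrist'); P=wcloud(im); o=ctrl.get_obs(); M=R.from_rotvec(o['tool_rot']).as_matrix()
Q=((P-o['tool_pos'])@M)*1000
f=im['frame'].astype(int); reg=np.zeros(P.shape[:2],bool); reg[190:340,290:345]=True
zt=Q[...,2]
m=reg&(abs(Q[...,1])<11)&(Q[...,2]<-30)&(Q[...,2]>-45)   # handle top at ~ -37
q=Q[m]; print(len(q),np.round(np.percentile(q,[1,5,50,95,99],axis=0),2).tolist())
m2=m&(f[...,0]-f[...,2]>40); q=Q[m2]; print('top face',len(q),np.round(np.percentile(q,[1,5,50,95,99],axis=0),2).tolist())
for a in range(-24,24,4):
    k=(q[:,0]>=a)&(q[:,0]<a+4)
    if k.sum()>5: print(a+2,k.sum(),np.round([q[k,1].min(),q[k,1].max(),np.median(q[k,2])],2))
# leaf below the handle at +x end
m3=reg&(Q[...,2]>-30)&(Q[...,2]<40)&(abs(Q[...,1])<6)&(Q[...,0]>10)&(Q[...,0]<35); q=Q[m3]; print('leaf',len(q),np.round(np.percentile(q,[2,50,98],axis=0),2).tolist())
C=np.array([.43441733,.2305772]);w=np.array([0.80542745,0.59269438])
for s in (.0956,.1083): print(s,C+w*s); goto(C+w*s)
```

```text
2937 [[-19.46, -10.28, -44.47], [-16.26, -8.96, -40.3], [5.9, 1.48, -36.08], [21.9, 7.78, -33.24], [22.72, 9.26, -30.69]]
top face 2155 [[-19.73, -7.34, -37.3], [-17.08, -6.92, -36.97], [5.77, 1.52, -35.95], [22.21, 5.74, -33.88], [22.79, 6.2, -30.79]]
-22 14 [ -5.34   5.32 -35.53]
-18 129 [ -7.05   6.27 -36.04]
-14 154 [ -7.39   6.13 -36.12]
-10 167 [ -9.     7.6  -36.14]
-6 164 [ -7.22   6.26 -36.01]
-2 175 [ -7.13   6.21 -36.09]
2 188 [ -7.37   6.11 -36.06]
6 199 [ -7.31   6.01 -36.06]
10 210 [ -7.25   6.3  -36.03]
14 223 [ -7.54   6.32 -35.95]
18 240 [ -7.47   6.18 -35.89]
22 292 [ -7.35   6.15 -34.93]
leaf 971 [[10.91, -5.65, -29.18], [22.31, -0.43, -5.4], [26.09, 5.67, 23.09]]
0.0956 [0.51141619 0.28723878]
pos [0.4476 0.2144 0.2587] yaw x 38.93235456080814 tilt 0.030318474943308894 need cm [ 9.54 -1.65 -0.  ]
0.1083 [0.52164512 0.294766  ]
pos [0.4476 0.2144 0.2587] yaw x 38.93235456080814 tilt 0.030318474943308894 need cm [10.81 -1.6  -0.  ]
```

Emit:
send_rows([
  [0.5,[0,0,0],2.6],
  [0.5,[3,-0.5,0],0],
  [0.5,[3.3,-0.6,0],0],
  [0.5,[3,-0.5,0],0],
  [0.5,[0,0,4],0],
  [0.5,[0,0,4],0],
  [0.5,[0,0,0],0],
  [0.5,[0,0,0],0],
  [0.5,[0,0,0],0],
])

```text
t: 9.43
tool_pos: [0.5145, 0.283, 0.1819]
tool_rot: [-2.984, -0.981, -0.007]
contact_force: [0.2, 0.2, -1.4]
opening: 0.0137
grip_force: 49.8
```

```bash
cat > chk.py <<'E'
from h import *
C=np.array([.43441733,.2305772]);w=np.array([0.80542745,0.59269438])
goto(C+w*.0956); im=grab('wrist'); P=wcloud(im); o=ctrl.get_obs(); M=R.from_rotvec(o['tool_rot']).as_matrix()
print(o['contact_force'],o['opening'])
n=np.array([-w[1],w[0]]); A=P.reshape(-1,3); s=(A[:,:2]-C)@w; t=(A[:,:2]-C)@n
k=(abs(t)<.006)&(A[:,2]>.072)&(A[:,2]<.09)&(s>.05)&(s<.16)
print([(int(1000*a+1),int(j.sum()),round(1e3*A[j,2].mean(),1)) for a in np.arange(.05,.16,.002) for j in [k&(s>=a)&(s<a+.002)] if j.sum()>5])
# axis mid
k=(A[:,2]>.064)&(A[:,2]<.08)&(s>.157)&(s<.19)&(abs(t)<.03); print('plain end t',k.sum(),np.percentile(t[k],[2,98]) if k.sum() else '')
E
python3 chk.py
```

```text
pos [0.5145 0.283  0.1819] yaw x 36.38643200013312 tilt 0.2601739302223486 need cm [ 0.01 -0.52 -0.  ]
[ 0.21139183  0.27232892 -1.72036156] 0.013405096897827344
[(85, 15, np.float64(79.0)), (87, 29, np.float64(76.6)), (89, 19, np.float64(75.9)), (91, 9, np.float64(76.1)), (93, 11, np.float64(81.6)), (95, 22, np.float64(82.0)), (97, 32, np.float64(81.2)), (99, 26, np.float64(77.5)), (101, 36, np.float64(75.8)), (103, 32, np.float64(75.8)), (105, 14, np.float64(78.2)), (107, 31, np.float64(81.9)), (109, 38, np.float64(81.7)), (111, 57, np.float64(79.3)), (113, 40, np.float64(76.0)), (115, 30, np.float64(75.6)), (117, 31, np.float64(75.9)), (119, 25, np.float64(81.4)), (121, 33, np.float64(81.8)), (123, 43, np.float64(81.6)), (125, 46, np.float64(77.2)), (127, 45, np.float64(75.7)), (129, 27, np.float64(76.1)), (131, 20, np.float64(81.0)), (133, 43, np.float64(81.8)), (135, 38, np.float64(81.3)), (137, 52, np.float64(78.4)), (139, 30, np.float64(75.6)), (141, 44, np.float64(76.0)), (143, 27, np.float64(77.9)), (145, 36, np.float64(81.6)), (147, 44, np.float64(81.7)), (149, 39, np.float64(80.1)), (151, 39, np.float64(76.3)), (153, 44, np.float64(75.8)), (155, 30, np.float64(75.8)), (157, 30, np.float64(77.2)), (159, 45, np.float64(77.6))]
plain end t 1848 [-0.01813833  0.01807439]
```

Emit:
send_rows([
  [0.5,[-0.04,-0.46,0],0],
  [0.5,[0,0,3],0],
  [0.5,[0,0,2],0],
  [0.5,[0,0,1],0],
  [0.5,[0,0,0],0],
  [0.5,[0,0,0],0],
  [0.5,[0,0,0],0],
])

```text
t: 10.35
tool_pos: [0.5107, 0.2862, 0.1202]
tool_rot: [-2.984, -0.981, -0.003]
contact_force: [-0.6, 0.3, -1.5]
opening: 0.013
grip_force: 49.9
```

```bash
cat > g.py <<'E'
from h import *
C=np.array([.43441733,.2305772]);w=np.array([0.80542745,0.59269438]); o=ctrl.get_obs()
goto(C+w*.0956); print(o['t'],np.round(o['contact_force'],2),'along',o['contact_force'][:2]@w,np.round(o['wrist_torque'],2),o['opening'])
E
python3 g.py
```

```text
pos [0.5107 0.2862 0.1202] yaw x 36.39778875423874 tilt 0.11008121385096495 need cm [ 0.12 -0.04  0.  ]
10.35 [-0.61  0.28 -1.48] along -0.32856921722853955 [-0.03  0.06 -0.06] 0.012983346283734879
```

Emit:
send_rows([
  [0.5,[0.05,0,0.2],0],
  [0.5,[0,0,0.1],0],
  [0.5,[0,0,0.05],0],
  [0.5,[0,0,0.05],0],
  [0.5,[0,0,0],0],
])

```text
t: 10.98
tool_pos: [0.5104, 0.2862, 0.1149]
tool_rot: [-2.984, -0.981, 0.0]
contact_force: [-0.0, 0.1, -1.6]
opening: 0.0137
grip_force: 49.9
```

```bash
python3 g.py
```

```text
pos [0.5104 0.2862 0.1149] yaw x 36.39855727407487 tilt 0.010093899688369275 need cm [ 0.15 -0.02 -0.  ]
10.975 [-0.02  0.11 -1.58] along 0.04938479554450886 [-0.05  0.02 -0.01] 0.013677792349050106
```

Emit:
send_rows([
  [0.5,[0.05,0,0.04],0],
  [0.5,[0,0,0.04],0],
  [0.5,[0,0,0],0],
])

```text
t: 11.35
tool_pos: [0.5108, 0.2865, 0.1141]
tool_rot: [2.984, 0.981, -0.0]
contact_force: [-0.3, 0.0, -2.2]
opening: 0.0133
grip_force: 49.9
```

Emit:
send_rows([
  [0.5,[0,0,0.04],0],
  [0.5,[0,0,0.04],0],
  [0.5,[0,0,0],0],
])

```text
t: 11.72
tool_pos: [0.5108, 0.2865, 0.1133]
tool_rot: [2.984, 0.981, -0.0]
contact_force: [-0.1, -0.2, -2.4]
opening: 0.0131
grip_force: 49.9
```

```bash
python3 g.py
```

```text
pos [0.5108 0.2865 0.1133] yaw x 36.40129059901732 tilt 0.005566504000486387 need cm [ 0.09 -0.02 -0.  ]
11.725 [-0.15 -0.24 -2.4 ] along -0.2595164805452035 [-0.02 -0.03  0.08] 0.013144637006813268
```

Emit:
send_rows([
  [0.5,[0,0,0.04],0],
  [0.5,[0,0,0.04],0],
  [0.5,[0,0,0],0],
])

```text
t: 12.1
tool_pos: [0.5108, 0.2865, 0.1125]
tool_rot: [2.984, 0.981, -0.0]
contact_force: [0.6, 0.3, -1.0]
opening: 0.0132
grip_force: 49.9
```

Emit:
send_rows([
  [0.5,[0,0,0.04],0],
  [0.5,[0,0,0.03],0],
  [0.5,[0,0,0],0],
])

```text
t: 12.48
tool_pos: [0.5108, 0.2865, 0.1119]
tool_rot: [2.984, 0.981, -0.0]
contact_force: [0.0, -0.3, -1.7]
opening: 0.0131
grip_force: 49.9
```

Emit:
send_rows([
  [0.5,[0,0,0.03],0],
  [0.5,[0,0,0],0],
])

```text
t: 12.72
tool_pos: [0.5108, 0.2865, 0.1116]
tool_rot: [-2.984, -0.981, 0.0]
contact_force: [-0.1, -0.5, -1.4]
opening: 0.0135
grip_force: 49.9
```

```bash
python3 g.py
```

```text
pos [0.5108 0.2865 0.1116] yaw x 36.39763576960229 tilt 0.0033462392197423155 need cm [ 0.09 -0.02 -0.  ]
12.725 [-0.08 -0.48 -1.38] along -0.3467421473792511 [ 0.01 -0.02 -0.  ] 0.01350378802615844
```

Emit:
send_rows([
  [0.5,[0,0,0.03],0],
  [0.5,[0,0,0],0],
])

```text
t: 12.98
tool_pos: [0.5108, 0.2865, 0.1113]
tool_rot: [-2.984, -0.981, 0.0]
contact_force: [-0.9, -0.4, -1.3]
opening: 0.0137
grip_force: 49.9
```

Emit:
send_rows([
  [0.5,[0,0,0.03],0],
  [0.5,[0,0,0],0],
])

```text
t: 13.22
tool_pos: [0.5108, 0.2865, 0.1109]
tool_rot: [-2.984, -0.981, 0.0]
contact_force: [-0.9, -0.3, -2.1]
opening: 0.0136
grip_force: 49.9
```

Emit:
send_rows([
  [0.5,[0,0,0.03],0],
  [0.5,[0,0,0],0],
])

```text
t: 13.48
tool_pos: [0.5108, 0.2865, 0.1107]
tool_rot: [-2.984, -0.981, 0.0]
contact_force: [-0.8, 0.0, -1.5]
opening: 0.0135
grip_force: 49.9
```

Emit:
send_rows([
  [0.5,[0,0,0.03],0],
  [0.5,[0,0,0],0],
])

```text
t: 13.72
tool_pos: [0.5108, 0.2865, 0.1104]
tool_rot: [-2.984, -0.981, 0.0]
contact_force: [0.0, -0.3, -2.6]
opening: 0.0136
grip_force: 49.9
```

Emit:
send_rows([
  [0.5,[0,0,0.02],0],
  [0.5,[0,0,0],0],
])

```text
t: 13.98
tool_pos: [0.5108, 0.2865, 0.1102]
tool_rot: [2.984, 0.981, -0.0]
contact_force: [0.0, 1.2, -1.8]
opening: 0.0134
grip_force: 49.9
```

Emit:
send_rows([
  [0.5,[0,0,0.02],0],
  [0.5,[0,0,0],0],
])

```text
t: 14.22
tool_pos: [0.5108, 0.2865, 0.11]
tool_rot: [2.984, 0.981, -0.0]
contact_force: [-0.4, -0.4, -1.0]
opening: 0.0135
grip_force: 49.9
```

```bash
python3 g.py
```

```text
pos [0.5108 0.2865 0.11  ] yaw x 36.401250082034686 tilt 0.003525327948494222 need cm [ 0.09 -0.02 -0.  ]
14.225 [-0.38 -0.45 -0.97] along -0.5683491376089134 [-0.02 -0.   -0.02] 0.013523199300183909
```

Emit:
send_rows([
  [0.5,[0,0,0.02],0],
  [0.5,[0,0,0],0],
])

```text
t: 14.48
tool_pos: [0.5108, 0.2866, 0.1098]
tool_rot: [-2.984, -0.981, -0.0]
contact_force: [-1.3, 0.5, -2.7]
opening: 0.0134
grip_force: 49.9
```

Emit:
send_rows([
  [0.5,[0,0,0.02],0],
  [0.5,[0,0,0],0],
])

```text
t: 14.72
tool_pos: [0.5108, 0.2865, 0.1098]
tool_rot: [2.984, 0.981, 0.0]
contact_force: [-0.4, -0.1, -0.7]
opening: 0.0134
grip_force: 50.0
```

Emit:
send_rows([
  [0.5,[0,0,0.02],0],
  [0.5,[0,0,0],0],
])

```text
t: 14.98
tool_pos: [0.5109, 0.2866, 0.1097]
tool_rot: [-2.984, -0.981, -0.0]
contact_force: [-1.2, -0.2, 1.4]
opening: 0.0136
grip_force: 50.2
```

Emit:
send_rows([
  [0.5,[0,0,0.03],0],
  [0.5,[0,0,0],0],
])

```text
t: 15.22
tool_pos: [0.5109, 0.2866, 0.1097]
tool_rot: [2.984, 0.981, 0.0]
contact_force: [-2.8, -1.6, 4.3]
opening: 0.0133
grip_force: 50.7
```

```bash
python3 g.py
```

```text
pos [0.5109 0.2866 0.1097] yaw x 36.401895020593834 tilt 0.009350365898838196 need cm [ 0.08 -0.02  0.  ]
15.225 [-2.85 -1.65  4.25] along -3.2728914028208713 [-0.18  0.49  0.01] 0.013304962224738872
```

Emit:
send_rows([
  [0.5,[-0.03,0,0],0],
  [0.5,[0,0,0],0],
])

```text
t: 15.48
tool_pos: [0.5109, 0.2865, 0.1097]
tool_rot: [-2.984, -0.981, -0.001]
contact_force: [-2.8, 0.1, 5.1]
opening: 0.0136
grip_force: 50.9
```

```bash
python3 g.py
```

```text
pos [0.5109 0.2865 0.1097] yaw x 36.398106008372686 tilt 0.05388369189153758 need cm [ 0.08 -0.02  0.  ]
15.475 [-2.75  0.13  5.13] along -2.1417730146940666 [-0.08  0.41 -0.03] 0.01355921618927759
```

Emit:
send_rows([
  [0.5,[-0.04,0,0],0],
  [0.5,[0,0,0],0],
  [0.5,[0,0,0],0],
])

```text
t: 15.85
tool_pos: [0.5108, 0.2865, 0.1097]
tool_rot: [-2.984, -0.981, -0.003]
contact_force: [-1.4, 0.4, 4.9]
opening: 0.0134
grip_force: 50.9
```

```bash
python3 g.py
```

```text
pos [0.5108 0.2865 0.1097] yaw x 36.398933091014364 tilt 0.10220431549455729 need cm [ 0.09 -0.02  0.  ]
15.85 [-1.37  0.4   4.9 ] along -0.864362922699691 [ 0.07  0.1  -0.04] 0.013411692624370624
```

Tips are at 0.0767 m, against 0.0768 expected, so the gauge is fully home with about 6.5 N net and hardly any sideways force. I'll hold it there.

Emit:
send_rows([
  [0.5,[0,0,0],0],
  [0.5,[0,0,0],0],
  [0.5,[0,0,0],0],
  [0.5,[0,0,0],0],
  [0.5,[0,0,0],0],
  [0.5,[0,0,0],0],
  [0.5,[0,0,0],0],
  [0.5,[0,0,0],0],
  [0.5,[0,0,0],0],
  [0.5,[0,0,0],0],
])

```text
t: 17.1
tool_pos: [0.5108, 0.2865, 0.1096]
tool_rot: [-2.984, -0.981, -0.003]
contact_force: [-1.0, 0.6, 4.9]
opening: 0.0132
grip_force: 50.9
```

Emit:
send_rows([
  [0.5,[0,0,0],0],
  [0.5,[0,0,0],0],
  [0.5,[0,0,0],0],
  [0.5,[0,0,0],0],
  [0.5,[0,0,0],0],
  [0.5,[0,0,0],0],
  [0.5,[0,0,0],0],
  [0.5,[0,0,0],0],
  [0.5,[0,0,0],0],
  [0.5,[0,0,0],0],
])

```text
t: 18.35
tool_pos: [0.5108, 0.2865, 0.1097]
tool_rot: [-2.984, -0.981, -0.003]
contact_force: [-0.3, 1.0, 5.1]
opening: 0.0134
grip_force: 50.9
```

```bash
python3 g.py
python3 - <<'E'
from h import *
im=grab('side'); f=im['frame']; save('s6',cv2.resize(f[140:215,270:370],None,fx=7,fy=7,interpolation=cv2.INTER_CUBIC))
E
```

```text
pos [0.5108 0.2865 0.1097] yaw x 36.39830748300629 tilt 0.09839594486726284 need cm [ 0.09 -0.03  0.  ]
18.35 [-0.3   0.96  5.09] along 0.3273235749883039 [ 0.12  0.2  -0.  ] 0.01339480546117901
```

View pics/s6.png

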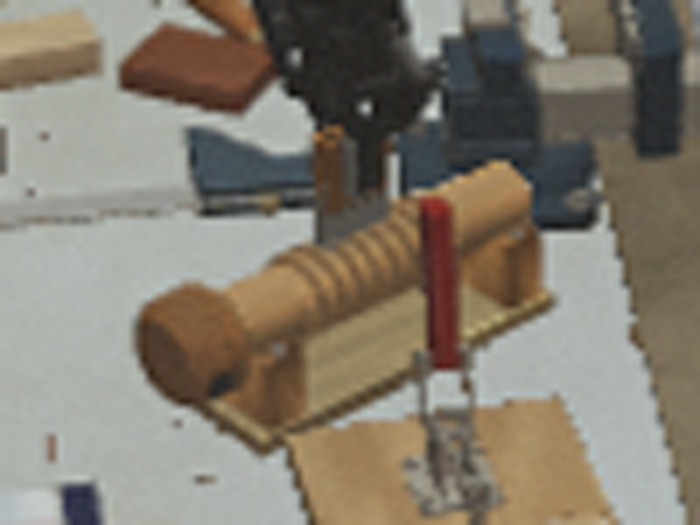

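The picture shows the gauge seated in the thread at about (350,215), with the gripper clear of the lever at (437,280). The press was held for 3 s. I'll lift and carry it back.

Emit:
send_rows([
  [0.5,[0,0,-0.1],0],
  [0.5,[0,0,-0.3],0],
  [0.5,[0,0,-0.6],0],
  [0.5,[0,0,-2],0],
  [0.5,[0,0,-4],0],
  [0.5,[0,0,-4],0],
  [0.5,[0,0,-4],0],
  [0.5,[0,0,0],9.4],
  [0.5,[0,0,0],9.4],
  [0.5,[0,0,0],9.4],
])

```text
t: 19.65
tool_pos: [0.5102, 0.286, 0.2607]
tool_rot: [-3.134, -0.216, -0.001]
contact_force: [-0.3, 0.1, -1.1]
opening: 0.0133
grip_force: 49.9
```

Emit:
send_rows([
  [0.5,[0,0,0],9.4],
  [0.5,[0,0,0],9.2],
  [0.5,[0,0,0],0],
  [0.5,[0,0,0],0],
])

```text
t: 20.15
tool_pos: [0.5102, 0.2861, 0.2598]
tool_rot: [-3.129, 0.281, -0.001]
contact_force: [-0.8, 0.3, -1.3]
opening: 0.0136
grip_force: 49.9
```

Run:
```python
from h import *
goto([.4481,-.1481]); o=ctrl.get_obs(); print(o['contact_force'],o['opening'])
```

```text
pos [0.5102 0.2861 0.2598] yaw x -10.273276849021219 tilt 0.030107718083357365 need cm [ 1.630e+00  4.383e+01 -1.000e-02]
[-0.81437595  0.33970755 -1.29650944] 0.01360088852982958
```

Emit:
send_rows([
  [0.5,[0.16,4.4,0],0.1],
  [0.5,[0.16,4.4,0],0],
  [0.5,[0.16,4.4,0],0],
  [0.5,[0.16,4.4,0],0],
  [0.5,[0.16,4.4,0],0],
  [0.5,[0.16,4.4,0],0],
  [0.5,[0.16,4.4,0],0],
  [0.5,[0.16,4.4,0],0],
  [0.5,[0.16,4.4,0],0],
  [0.5,[0.16,4.2,0],0],
])

```text
t: 21.4
tool_pos: [0.4457, -0.1489, 0.2596]
tool_rot: [3.128, -0.285, 0.001]
contact_force: [0.7, -0.2, -1.4]
opening: 0.0134
grip_force: 49.9
```

Emit:
send_rows([
  [0.5,[0,0,4],0],
  [0.5,[0,0,4],0],
  [0.5,[0,0,3.5],0],
  [0.5,[0,0,0],0],
  [0.5,[0,0,0],0],
  [0.5,[0,0,0],0],
])

```text
t: 22.15
tool_pos: [0.4476, -0.1481, 0.1466]
tool_rot: [3.127, -0.287, 0.006]
contact_force: [1.4, -0.1, -1.6]
opening: 0.0133
grip_force: 50.0
```

Run:
```python
from h import *
goto([.4481,-.1481]); o=ctrl.get_obs(); print(o['contact_force'],o['opening'])
```

```text
pos [ 0.4476 -0.1481  0.1466] yaw x -10.471918572576776 tilt 0.2358372272515318 need cm [ 0.05 -0.01  0.  ]
[ 1.36570704 -0.06664788 -1.63178048] 0.013345882853413787
```

Emit:
send_rows([
  [0.5,[0.05,0,3],0],
  [0.5,[0,0,2],0],
  [0.5,[0,0,0],0],
  [0.5,[0,0,0],0],
])

```text
t: 22.65
tool_pos: [0.4478, -0.1481, 0.0959]
tool_rot: [3.127, -0.287, 0.004]
contact_force: [-0.3, -0.4, -1.7]
opening: 0.0135
grip_force: 50.1
```

Run:
```python
from h import *
goto([.4481,-.1481]); o=ctrl.get_obs(); print(o['contact_force'],o['opening'])
```

```text
pos [ 0.4478 -0.1481  0.0959] yaw x -10.49125750500438 tilt 0.16483449720217896 need cm [ 0.03 -0.01  0.  ]
[-0.31201195 -0.35287475 -1.714134  ] 0.013512828770163835
```

Emit:
send_rows([
  [0.5,[0.03,0,0.3],0],
  [0.5,[0,0,0.3],0],
  [0.5,[0,0,0.3],0],
  [0.5,[0,0,0],0],
])

```text
t: 23.15
tool_pos: [0.4468, -0.1477, 0.0848]
tool_rot: [3.128, -0.287, -0.001]
contact_force: [-0.9, -0.9, -2.1]
opening: 0.0136
grip_force: 50.1
```

Emit:
send_rows([
  [0.5,[0,0,0.4],0],
  [0.5,[0,0,0.4],0],
  [0.5,[0,0,0.4],0],
  [0.5,[0,0,0.3],0],
  [0.5,[0,0,0.3],0],
  [0.5,[0,0,0],0],
])

```text
t: 23.9
tool_pos: [0.4469, -0.1477, 0.0668]
tool_rot: [3.128, -0.288, -0.0]
contact_force: [0.5, -2.6, -3.3]
opening: 0.0133
grip_force: 49.8
```

Emit:
send_rows([
  [0.5,[0,0,0.08],0],
  [0.5,[0,0,0.05],0],
  [0.5,[0,0,0],0],
])

```text
t: 24.28
tool_pos: [0.4471, -0.1478, 0.066]
tool_rot: [3.128, -0.287, 0.0]
contact_force: [-0.5, -3.4, -0.5]
opening: 0.0135
grip_force: 50.1
```

Emit:
send_rows([
  [0.5,[0,0,0.05],0],
  [0.5,[0,0,0],0],
])

```text
t: 24.52
tool_pos: [0.4471, -0.1478, 0.0654]
tool_rot: [3.128, -0.287, 0.0]
contact_force: [-0.4, -2.9, 0.4]
opening: 0.0134
grip_force: 50.2
```

Run:
```python
from h import *
goto([.4481,-.1481]); o=ctrl.get_obs(); print(o['contact_force'],o['wrist_torque'],o['opening'])
```

```text
pos [ 0.4471 -0.1478  0.0654] yaw x -10.49925179842985 tilt 0.025935858336828023 need cm [0.1  0.02 0.  ]
[-0.41827866 -2.94114442  0.36920355] [-0.58792484  0.05605501 -0.04730049] 0.01343426208346251
```

Emit:
send_rows([
  [0.5,[0.05,0.04,0.03],0],
  [0.5,[0,0,0.03],0],
  [0.5,[0,0,0],0],
])

```text
t: 24.9
tool_pos: [0.4473, -0.1479, 0.0651]
tool_rot: [-3.128, 0.287, 0.001]
contact_force: [-3.6, -0.1, 5.6]
opening: 0.0134
grip_force: 51.1
```

Emit:
send_rows([
  [0.5,[0,0,0.03],0],
  [0.5,[0,0,0],0],
])

```text
t: 25.15
tool_pos: [0.4473, -0.1479, 0.065]
tool_rot: [-3.128, 0.287, 0.001]
contact_force: [-4.8, 0.1, 8.0]
opening: 0.013
grip_force: 51.4
```

Emit:
send_rows([
  [2,[0,0,0],0],
  [3,[0,0,0],0],
  [3,[0,0,0],0],
  [3,[0,0,0],0],
  [3,[0,0,0],0],
])

```text
t: 25.78
tool_pos: [0.4475, -0.148, 0.0643]
tool_rot: [-3.128, 0.287, -0.0]
contact_force: [-0.4, 0.4, 0.4]
opening: 0.03
grip_force: 0.0
```

Emit:
send_rows([
  [3,[0,0,-0.5],0],
  [3,[0,0,-2],0],
  [3,[0,0,-3],0],
  [3,[0,0,-5],0],
  [3,[0,0,-5],0],
  [3,[0,0,0],0],
  [3,[0,0,0],0],
])

```text
t: 26.65
tool_pos: [0.4473, -0.148, 0.2193]
tool_rot: [-3.128, 0.287, -0.0]
contact_force: [-0.8, -0.2, -0.6]
opening: 0.03
grip_force: 0.0
```

Run:
```python
from h import *
im=grab('wrist'); P=wcloud(im); o=ctrl.get_obs(); print(o['t'],o['tool_pos'],o['opening'])
M=np.array([.4481,-.1481]); a=np.radians(-10.4); x=np.array([np.cos(a),np.sin(a)]); y=np.array([-x[1],x[0]])
A=P.reshape(-1,3); s=(A[:,:2]-M)@x*1e3; t=(A[:,:2]-M)@y*1e3; z=A[:,2]*1e3
for c in (0,-50,-100):
    k=(abs(t-c)<12)&(abs(s)<30)&(z>96)&(z<110); k2=k&(s>5)
    print(c,k.sum(),np.round(np.percentile(z[k],[5,50,95]),1),'s',np.round(np.percentile(s[k],[2,98]),1),'t',np.round(np.percentile(t[k],[5,95]),1),'t(s>5)',np.round(np.percentile(t[k2],[5,95]),1))
```

```text
26.7 [ 0.44679111 -0.14779066  0.21818336] 0.03001390269800548
0 521 [ 99.8 101.7 103. ] s [-20.1  21.2] t [-6.4  6.6] t(s>5) [-7.2  6.6]
-50 614 [ 97.5 101.7 102.9] s [-19.  23.] t [-57.3 -44.8] t(s>5) [-57.6 -44.9]
-100 618 [ 97.  101.6 103. ] s [-22.4  19.3] t [-107.5  -94.6] t(s>5) [-107.7  -95.1]
```

```bash
python3 -c "
from h import *
print(ctrl.finish_job())"
```

```text
the job is handed in; nothing more can be done
None
```

Job handed in after about 27 s: gauge_4 (two rivets) went fully home in the thread, was pressed for 3 s at about 6.5 N, and is back fully down in its own slot; I saw no sign that anything else moved.

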